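# Move the dry squeegees to the printing rack in reverse order

### The job

Four screen-printing squeegees hang in the white drying rack; the leftmost was used for the last colour and washed first, so it is the driest. Working from left to right (as the robot sees it), move them one at a time to the empty wooden printing rack, filling that from its right-hand end, so that the row stands there in reverse order, first colour at the left. Hang each one squarely across both rails at mid-length, blade in the notch and handle fully down on the rails, and never let a blade touch down on the table or a squeegee tip over.

Things in the scene. Friction and masses are not known exactly. Their poses are not given: they have to be found in the camera images.
- drying_rack: white rack in a steel drip tray, 108 x 304 mm; full at first. Fixed. Origin: centre of underside; x away from the robot, y left, along the row. Two comb rails along y, at x = -25 and +25 mm, 12 mm thick, tops at z = 60. 4 notches across both, 16 wide, 36 deep, edges rounded, at y = +108 (left), +36, -36, -108. A hung squeegee lies along x, its origin at x 0, y of the notch, z 32
- printing_rack: all-wooden rack, 104 x 302 mm; empty at first. Fixed. Origin: centre of underside; x away from the robot, y left, along the row. Two comb rails along y, at x = -25 and +25 mm, 12 mm thick, tops at z = 60. 4 notches across both, 16 wide, 36 deep, edges rounded, at y = +108 (left), +36, -36, -108. A hung squeegee lies along x, its origin at x 0, y of the notch, z 32
- squeegee_80: wooden squeegee 80 mm long, shortest of four alike but for length. Origin: middle of the blade's lower edge; x along it, y across, z up. Heights over the origin: brown rubber blade, 8 mm thick, 76 mm long, 0 to 28 mm; handle's foot 36 mm wide, 28 to 42 (its underside rests on the rails); flat-sided grip 24 mm wide in y, 42 to 88 (top). Grip it across y at mid-length. Same either way round
- squeegee_108: wooden squeegee 108 mm long, second shortest of four alike but for length. Origin: middle of the blade's lower edge; x along it, y across, z up. Heights over the origin: brown rubber blade, 8 mm thick, 104 mm long, 0 to 28 mm; handle's foot 36 mm wide, 28 to 42 (its underside rests on the rails); flat-sided grip 24 mm wide in y, 42 to 88 (top). Grip it across y at mid-length. Same either way round
- squeegee_136: wooden squeegee 136 mm long, second longest of four alike but for length. Origin: middle of the blade's lower edge; x along it, y across, z up. Heights over the origin: brown rubber blade, 8 mm thick, 132 mm long, 0 to 28 mm; handle's foot 36 mm wide, 28 to 42 (its underside rests on the rails); flat-sided grip 24 mm wide in y, 42 to 88 (top). Grip it across y at mid-length. Same either way round
- squeegee_164: wooden squeegee 164 mm long, longest of four alike but for length. Origin: middle of the blade's lower edge; x along it, y across, z up. Heights over the origin: brown rubber blade, 8 mm thick, 160 mm long, 0 to 28 mm; handle's foot 36 mm wide, 28 to 42 (its underside rests on the rails); flat-sided grip 24 mm wide in y, 42 to 88 (top). Grip it across y at mid-length. Same either way round

How it is judged:
On the way, in this order (a step that is already met when the one before it is completed fails the run):
1. the first (leftmost) squeegee of the drying rack hangs in the printing rack's notch number 1 counted from the right; the ones to the right of it still hang in the drying rack (height (world z) of squeegee_80 between 0.027 and 0.037 m and height (world z) of squeegee_108 between 0.027 and 0.037 m and height (world z) of squeegee_136 between 0.027 and 0.037 m and height (world z) of squeegee_164 between 0.027 and 0.037 m and angle between each of squeegee_80, squeegee_108, squeegee_136, squeegee_164's own z axis and vertical below 0.12 rad and (y of squeegee_80 in the frame of printing_rack between -0.12 and -0.096 m or y of squeegee_108 in the frame of printing_rack between -0.12 and -0.096 m or y of squeegee_136 in the frame of printing_rack between -0.12 and -0.096 m or y of squeegee_164 in the frame of printing_rack between -0.12 and -0.096 m) and (y of squeegee_80 in the frame of drying_rack between 0.024 and 0.048 m or y of squeegee_108 in the frame of drying_rack between 0.024 and 0.048 m or y of squeegee_136 in the frame of drying_rack between 0.024 and 0.048 m or y of squeegee_164 in the frame of drying_rack between 0.024 and 0.048 m) and (y of squeegee_80 in the frame of drying_rack between -0.048 and -0.024 m or y of squeegee_108 in the frame of drying_rack between -0.048 and -0.024 m or y of squeegee_136 in the frame of drying_rack between -0.048 and -0.024 m or y of squeegee_164 in the frame of drying_rack between -0.048 and -0.024 m) and (y of squeegee_80 in the frame of drying_rack between -0.12 and -0.096 m or y of squeegee_108 in the frame of drying_rack between -0.12 and -0.096 m or y of squeegee_136 in the frame of drying_rack between -0.12 and -0.096 m or y of squeegee_164 in the frame of drying_rack between -0.12 and -0.096 m)), for 0.2 s.
2. the second squeegee of the drying rack hangs in the printing rack's notch number 2 counted from the right; the ones to the right of it still hang in the drying rack (height (world z) of squeegee_80 between 0.027 and 0.037 m and height (world z) of squeegee_108 between 0.027 and 0.037 m and height (world z) of squeegee_136 between 0.027 and 0.037 m and height (world z) of squeegee_164 between 0.027 and 0.037 m and angle between each of squeegee_80, squeegee_108, squeegee_136, squeegee_164's own z axis and vertical below 0.12 rad and (y of squeegee_80 in the frame of printing_rack between -0.12 and -0.096 m or y of squeegee_108 in the frame of printing_rack between -0.12 and -0.096 m or y of squeegee_136 in the frame of printing_rack between -0.12 and -0.096 m or y of squeegee_164 in the frame of printing_rack between -0.12 and -0.096 m) and (y of squeegee_80 in the frame of printing_rack between -0.048 and -0.024 m or y of squeegee_108 in the frame of printing_rack between -0.048 and -0.024 m or y of squeegee_136 in the frame of printing_rack between -0.048 and -0.024 m or y of squeegee_164 in the frame of printing_rack between -0.048 and -0.024 m) and (y of squeegee_80 in the frame of drying_rack between -0.048 and -0.024 m or y of squeegee_108 in the frame of drying_rack between -0.048 and -0.024 m or y of squeegee_136 in the frame of drying_rack between -0.048 and -0.024 m or y of squeegee_164 in the frame of drying_rack between -0.048 and -0.024 m) and (y of squeegee_80 in the frame of drying_rack between -0.12 and -0.096 m or y of squeegee_108 in the frame of drying_rack between -0.12 and -0.096 m or y of squeegee_136 in the frame of drying_rack between -0.12 and -0.096 m or y of squeegee_164 in the frame of drying_rack between -0.12 and -0.096 m)), for 0.2 s.
3. the third squeegee of the drying rack hangs in the printing rack's notch number 3 counted from the right; the last one still hangs in the drying rack (height (world z) of squeegee_80 between 0.027 and 0.037 m and height (world z) of squeegee_108 between 0.027 and 0.037 m and height (world z) of squeegee_136 between 0.027 and 0.037 m and height (world z) of squeegee_164 between 0.027 and 0.037 m and angle between each of squeegee_80, squeegee_108, squeegee_136, squeegee_164's own z axis and vertical below 0.12 rad and (y of squeegee_80 in the frame of printing_rack between -0.12 and -0.096 m or y of squeegee_108 in the frame of printing_rack between -0.12 and -0.096 m or y of squeegee_136 in the frame of printing_rack between -0.12 and -0.096 m or y of squeegee_164 in the frame of printing_rack between -0.12 and -0.096 m) and (y of squeegee_80 in the frame of printing_rack between -0.048 and -0.024 m or y of squeegee_108 in the frame of printing_rack between -0.048 and -0.024 m or y of squeegee_136 in the frame of printing_rack between -0.048 and -0.024 m or y of squeegee_164 in the frame of printing_rack between -0.048 and -0.024 m) and (y of squeegee_80 in the frame of printing_rack between 0.024 and 0.048 m or y of squeegee_108 in the frame of printing_rack between 0.024 and 0.048 m or y of squeegee_136 in the frame of printing_rack between 0.024 and 0.048 m or y of squeegee_164 in the frame of printing_rack between 0.024 and 0.048 m) and (y of squeegee_80 in the frame of drying_rack between -0.12 and -0.096 m or y of squeegee_108 in the frame of drying_rack between -0.12 and -0.096 m or y of squeegee_136 in the frame of drying_rack between -0.12 and -0.096 m or y of squeegee_164 in the frame of drying_rack between -0.12 and -0.096 m)), for 0.2 s.
At the end, for the whole second after the job is handed in: each of the printing rack's four notches holds a squeegee, filled in the order of the stages: within 12 mm of the notch's middle, within 20 mm of centred across the rails, seated to 5 mm in height, upright to 0.12 rad, all released and at rest (height (world z) of squeegee_80 between 0.027 and 0.037 m and height (world z) of squeegee_108 between 0.027 and 0.037 m and height (world z) of squeegee_136 between 0.027 and 0.037 m and height (world z) of squeegee_164 between 0.027 and 0.037 m and angle between each of squeegee_80, squeegee_108, squeegee_136, squeegee_164's own z axis and vertical below 0.12 rad and x of squeegee_80 in the frame of printing_rack between -0.02 and 0.02 m and x of squeegee_108 in the frame of printing_rack between -0.02 and 0.02 m and x of squeegee_136 in the frame of printing_rack between -0.02 and 0.02 m and x of squeegee_164 in the frame of printing_rack between -0.02 and 0.02 m and (y of squeegee_80 in the frame of printing_rack between 0.096 and 0.12 m or y of squeegee_108 in the frame of printing_rack between 0.096 and 0.12 m or y of squeegee_136 in the frame of printing_rack between 0.096 and 0.12 m or y of squeegee_164 in the frame of printing_rack between 0.096 and 0.12 m) and (y of squeegee_80 in the frame of printing_rack between 0.024 and 0.048 m or y of squeegee_108 in the frame of printing_rack between 0.024 and 0.048 m or y of squeegee_136 in the frame of printing_rack between 0.024 and 0.048 m or y of squeegee_164 in the frame of printing_rack between 0.024 and 0.048 m) and (y of squeegee_80 in the frame of printing_rack between -0.048 and -0.024 m or y of squeegee_108 in the frame of printing_rack between -0.048 and -0.024 m or y of squeegee_136 in the frame of printing_rack between -0.048 and -0.024 m or y of squeegee_164 in the frame of printing_rack between -0.048 and -0.024 m) and (y of squeegee_80 in the frame of printing_rack between -0.12 and -0.096 m or y of squeegee_108 in the frame of printing_rack between -0.12 and -0.096 m or y of squeegee_136 in the frame of printing_rack between -0.12 and -0.096 m or y of squeegee_164 in the frame of printing_rack between -0.12 and -0.096 m) and linear speed of each of squeegee_80, squeegee_108, squeegee_136, squeegee_164 below 0.02 m/s); the robot touches nothing.
It fails at once if a squeegee's blade edge goes down to the table (below 6 mm) or a squeegee tips over (more than 0.8 rad) (height (world z) of any of squeegee_80, squeegee_108, squeegee_136, squeegee_164 below 0.006 m or angle between any of squeegee_80, squeegee_108, squeegee_136, squeegee_164's own z axis and vertical above 0.8 rad).
It also fails if it takes over 102 s, if anything falls off the work surface, if the arm or the gripper's body presses on something with over 40 N, if the wrist force passes 120 N, or if a joint passes its speed limit or range.

### The arm

A 6-joint arm with a two-finger parallel gripper is mounted at the origin on a cart in front of the work surface, level with it; the furniture and walls round the work are solid. World frame = base frame: x ahead of the robot, y to its left, z up, the work surface at z = 0. Lengths are in m, angles in rad, forces in N, time in s.
With the tool pointing down it reaches from about 0.35 to 0.775 m from the base axis. Payload 7.3 kg.
Tool frame: the origin (TCP) lies at the centre of the arm's flange, where the gripper is bolted on; the fingertips stand 178 mm ahead of it and the grasp point (between the pads) lies 159 mm ahead of it (tip_extent is the distance from the TCP to the fingertips, in m); z points along the fingers, y is the line along which they close (so a half turn about z gives the same grasp; the last joint's range is limited). The gripper opens to 92 mm and grips with 3 to 60 N. Pads are 19 mm wide; open, the fingers measure 130 mm over their backs; the gripper's body (75 mm by 190 mm) begins 47 mm behind the grasp point.
Start: joints at [0.96, 0.342, 1.524, -0, 1.275, -0.146], TCP at [0.235, 0.469, 0.405] pointing down, gripper open.
Joint ranges: [-2.53, 2.53], [-0.77, 2.02], [0.04, 2.7], [-1, 4.14], [0.28, 2.66], [-3.11, 3.11]. Speed limits (rad/s): [2.57, 2.57, 3.14, 3.14, 3.14, 3.14].

### API

Orientations are given as [roll, pitch, yaw] about the fixed x, y, z axes, in that order (R = Rz(yaw) Ry(pitch) Rx(roll)).
In Python, from cell import * gives the robot as it stands.
- The arm moves only by the tool arm_command, never from a script. Its arguments are lists of equal length, an entry for each row: "xyz": the shift along the world's x, y, z in mm, a list of three; "spin": the turn about the world's z in degrees. In form: {"xyz": [[tx, ty, tz], ...], "spin": [spin, ...]}. A call has 1 to 20 rows; each row shifts and turns the commanded pose from where the row before left it; what a row does not reach is not made up. A row lasts 1/10 s, in which the tool goes at most 50 mm and 8.59 degrees, less where a joint would pass 70% of its speed; a pose out of reach is approached as far as the arm can. A call with a gripper value outside its range is refused whole. "jaw" is the opening, from -1 (shut) to 1 (fully open), set as the call begins (left out, the last holds). The fingers move at their own pace and stop on an object; "squeeze" is the grip in N (left out, the last holds). Time passes only in rows, so rows that do not move let the fingers close. It gives the time, the measured TCP pose, the force, the opening and the grip force at its end, in the units of the state.
- observe(): the state, without advancing time (a new reading comes with each control period).
- read_camera(name): name is "side" or "top" or "wrist"; returns a dict with "img" (400x640x3 uint8, red, green, blue), "depth" (400x640 float32, m along the optical axis (not along the pixel's ray), 0 where there is no reading), "fx", "fy", "cx", "cy" (pixels), "world_from_camera" (4x4, takes a point from camera to world coordinates). Camera axes: x right, y up, looking along -z (the intrinsics and any distortion apply to the point x, -y, -z); pixel columns grow to the right and rows downward; lengths in m; the calibration is good to about 2 mm. A picture is of the moment at which its call begins.
- hand_in(): hands the job in; it is judged then, once.
The state is a dict: "time": time; "qpos": joint angles; "qvel": joint speeds; "joint_efforts": joint torques, N m; "tool_pos": TCP position; "tool_rot": TCP orientation; "contact_force": force on the tool from outside, world axes, zero at the start; "torque": the same for the moment, N m; "opening": finger opening in m; "grip_force": force on a finger pad.
Only numpy, scipy, OpenCV 4.12 (cv2) and the standard library are available. Lean on these libraries where they do the work, as an engineer would, in place of code of your own. Each camera call takes 0.05 s, during which the arm holds its last target. There are 200 camera calls.

## Working session

There is one attempt and no reset: what is moved stays moved. The work goes in short steps, Python scripts to look and compute and a tool call to move; the robot and the scene stay as the last step left them, time stands still between calls to the robot, and variables do not carry over. Pictures are saved under pics/ and viewed, at most 14 in all, crops included, and the job is handed in when it is done.

Besides the shell and the picture viewer there is one more tool, called as name(argument=value, ...), one argument or row to a line, values as JSON. arm_command: Moves the arm, as the interface text tells. Its arguments: {"type":"object","properties":{"xyz":{"type":"array","items":{"type":"array","items":{"type":"number"}}},"spin":{"type":"array","items":{"type":"number"}},"jaw":{"type":"number"},"squeeze":{"type":"number"}},"required":["xyz","spin"]}

```bash
mkdir -p pics; python3 - <<'E'
from cell import *
import cv2,numpy as np
s=observe();print(s['time'],s['tool_pos'],s['tool_rot'],s['opening'])
for n in['top','side']:
    c=read_camera(n);np.savez(f'{n}0.npz',**c);cv2.imwrite(f'pics/{n}0.png',c['img'][:,:,::-1]);print(n,c['fx'],c['cx'],c['cy'],np.round(c['world_from_camera'],3).tolist(),[k for k in c])
E
```

```text
0.0 [0.23525628 0.46920136 0.40404577] [-3.14007330e+00 -1.92922078e-04  2.67679860e+00] 0.091770781357564
top 460.9464396718217 324.7763496731356 195.2030168645683 [[-0.018, 0.981, -0.193, 0.298], [-0.999, -0.012, 0.032, -0.014], [0.029, 0.194, 0.981, 1.13], [0.0, 0.0, 0.0, 1.0]] ['img', 'depth', 'fx', 'fy', 'cx', 'cy', 'world_from_camera']
side 453.3555889554329 322.6028507441695 208.52537842889072 [[0.999, 0.006, -0.054, 0.445], [-0.053, 0.353, -0.934, -1.139], [0.014, 0.936, 0.353, 0.463], [0.0, 0.0, 0.0, 1.0]] ['img', 'depth', 'fx', 'fy', 'cx', 'cy', 'world_from_camera']
```

View pics/top0.png

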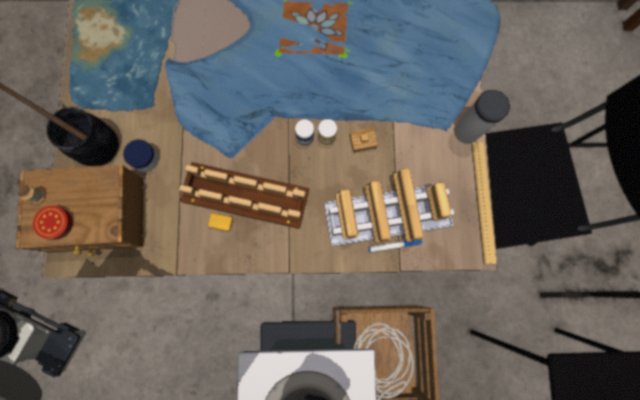

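View pics/side0.png

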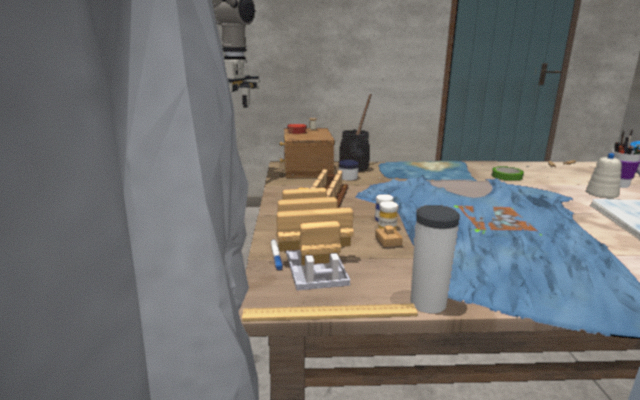

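The top view shows the printing rack (empty) at px x 180–308, y 163–227. The drying rack is at px 325–452, with squeegees at x≈347, 378, 407 and 441. The side view confirms they hang upright.

```bash
cat > h.py <<'E'
import cv2,numpy as np
def cloud(c):
    v,u=np.mgrid[0:400,0:640];d=c['depth']
    p=np.stack([(u-c['cx'])/c['fx']*d,-(v-c['cy'])/c['fy']*d,-d],-1)
    T=c['world_from_camera'];return p@T[:3,:3].T+T[:3,3]
def cast(c,uv,z):
    uv=np.atleast_2d(uv).astype(float);T=c['world_from_camera']
    r=np.c_[(uv[:,0]-c['cx'])/c['fx'],-(uv[:,1]-c['cy'])/c['fy'],-np.ones(len(uv))]@T[:3,:3].T
    return T[:3,3]+r*((z-T[2,3])/r[:,2])[:,None]
def rect(P):
    (cx,cy),(w,h),a=cv2.minAreaRect((P[:,:2]*1000).astype(np.float32))
    if w<h:w,h,a=h,w,a+90
    return round(cx,1),round(cy,1),round(w,1),round(h,1),round((a+90)%180-90,2)
E
python3 - <<'E'
from h import *
c=dict(np.load('top0.npz'));P=cloud(c);img=c['img'];print(c['depth'].dtype)
def comps(m,zc,mina=40):
    n,l,s,ce=cv2.connectedComponentsWithStats(m.astype(np.uint8))
    for i in range(1,n):
        if s[i,4]<mina: continue
        v,u=np.where(l==i);Q=cast(c,np.c_[u,v],zc)
        print(s[i].tolist(),'z med',np.round(np.median(P[v,u,2])*1000,1),'cast',rect(Q),'depth',rect(P[v,u]))
Z=P[:,:,2];roi=np.zeros(Z.shape,bool);roi[155:255,170:470]=1
print('table z',np.median(Z[240:260,200:300])*1000)
print('tops');comps(roi&(Z>.105)&(Z<.14),.12)
print('rails');comps(roi&(Z>.045)&(Z<.075),.06,15)
hsv=cv2.cvtColor(img,cv2.COLOR_RGB2HSV)
for p in [(190,205),(215,185),(280,170),(250,205),(200,300)]: print(p,hsv[p],Z[p].round(3))
big=cv2.resize(img[150:260,170:470],None,fx=2.66,fy=2.66,interpolation=cv2.INTER_CUBIC);cv2.imwrite('pics/crop0.png',big[:,:,::-1])
E
```

```text
float32
table z -1.0689272773647396
tops
[399, 168, 24, 72, 803] z med 118.1 cast (477.1, -238.3, 163.1, 26.1, 8.42) depth (478.2, -240.7, 163.3, 24.8, 8.5)
[370, 181, 21, 60, 657] z med 118.0 cast (462.1, -168.5, 135.2, 25.4, 8.42) depth (463.4, -170.3, 135.2, 24.5, 8.43)
[433, 182, 18, 36, 397] z med 118.1 cast (483.9, -308.9, 79.8, 27.3, 8.53) depth (486.0, -312.0, 80.4, 25.3, 8.73)
[339, 189, 18, 48, 515] z med 117.9 cast (457.0, -97.4, 107.3, 24.7, 8.52) depth (458.2, -98.4, 107.7, 24.7, 8.49)
rails
[185, 166, 14, 8, 80] z med 58.1 cast (575.1, 266.7, 32.5, 14.0, 75.0) depth (577.2, 269.2, 31.0, 12.9, 76.88)
[203, 170, 25, 10, 144] z med 58.0 cast (561.6, 210.4, 57.4, 14.6, 75.01) depth (563.0, 211.3, 56.2, 12.8, 76.83)
[384, 175, 28, 67, 291] z med 61.7 cast (472.8, -211.5, 162.6, 42.6, 11.35) depth (471.2, -210.3, 161.1, 40.7, 12.27)
[233, 176, 24, 11, 147] z med 58.0 cast (544.8, 140.7, 57.1, 14.7, 76.53) depth (546.5, 141.4, 55.2, 13.4, 77.89)
[262, 183, 24, 10, 142] z med 58.1 cast (527.9, 71.3, 55.8, 14.6, 76.53) depth (529.6, 71.8, 56.0, 12.9, 75.92)
[179, 185, 14, 9, 80]
[... 1001 characters left out ...]
, 11, 142] z med 58.4 cast (479.8, 82.8, 56.5, 13.9, 76.56) depth (481.1, 83.6, 55.7, 12.6, 76.33)
[287, 210, 13, 8, 75] z med 58.6 cast (467.4, 25.8, 29.5, 15.8, 77.8) depth (469.2, 25.6, 29.7, 16.4, 77.6)
[450, 210, 4, 5, 15] z med 57.7 cast (464.5, -348.8, 9.6, 7.0, -0.76) depth (464.8, -349.7, 10.9, 6.5, 17.01)
[332, 228, 16, 12, 72] z med 60.0 cast (419.4, -83.3, 41.6, 21.0, 62.48) depth (418.9, -83.2, 41.9, 19.7, 58.08)
[373, 230, 8, 13, 26] z med 72.4 cast (408.0, -164.4, 31.1, 10.6, 24.6) depth (406.6, -163.1, 30.5, 10.6, 28.08)
(190, 205) [ 16 118 164] 0.016
(215, 185) [ 15  83 151] -0.003
(280, 170) [ 15  32 127] -0.762
(250, 205) [ 15  86 143] -0.002
(200, 300) [ 11 166  89] 0.041
```

View pics/crop0.png

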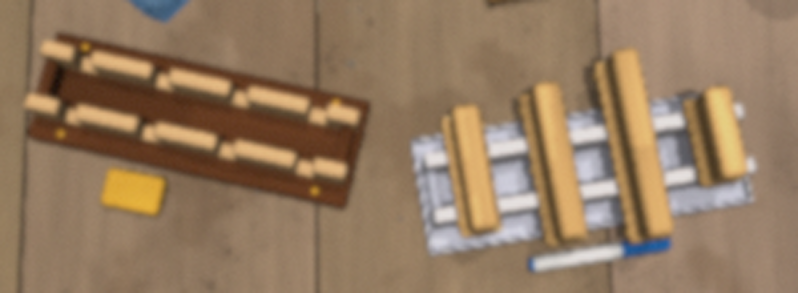

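Measurements agree with the given sizes: top lengths 107, 135, 163 and 80 mm, grip 25 mm wide, tooth spacing 71.5 mm. Printing rack centre is about (521.7, 147.0) mm, yaw −13.5°. The first squeegee is at (457.5, −98), yaw +8.45°. I'll move above it with the jaw half open, so the fingers clear the neighbours.

arm_command(
  xyz=[
    [16, -40, 0],
    [16, -40, 0],
    [16, -40, 0],
    [16, -40, 0],
    [16, -40, 0],
    [16, -40, 0],
    [16, -40, 0],
    [16, -40, 0],
    [16, -40, 0],
    [16, -40, 0],
    [16, -40, 0],
    [16, -40, 0],
    [16, -40, 0],
    [14, -47, 0],
    [0, 0, 0],
    [0, 0, 0],
  ],
  spin=[2.5, 2.5, 2.5, 2.5, 2.5, 2.5, 2.5, 2.5, 2.5, 2.5, 2.5, 2.5, 2.5, 2.5, 0, 0],
  jaw=0.09,
  squeeze=25,
)

```text
time: 1.7
tool_pos: [0.4572, -0.0984, 0.4041]
tool_rot: [3.14, -0.001, -2.998]
contact_force: [0.1, -0.1, -0.5]
opening: 0.0503
grip_force: 0.0
```

```bash
cat > w.py <<'E'
from cell import *
from h import *
import sys
c=read_camera('wrist');P=cloud(c);Z=P[:,:,2]
if len(sys.argv)>1: cv2.imwrite(f'pics/{sys.argv[1]}.png',c['img'][:,:,::-1])
for lo,hi,zc,a in[(.108,.135,.12,800),(.05,.067,.06,300)]:
    n,l,s,_=cv2.connectedComponentsWithStats(((Z>lo)&(Z<hi)&(c['depth']>0)).astype(np.uint8))
    for i in range(1,n):
        if s[i,4]<a: continue
        v,u=np.where(l==i);print(s[i].tolist(),'z',(np.median(Z[v,u])*1000).round(1),'cast',rect(cast(c,np.c_[u,v],zc)),'depth',rect(P[v,u]))
E
python3 w.py wr1
```

```text
[146, 115, 47, 128, 3567] z 119.0 cast (459.0, -239.0, 123.1, 27.1, 8.39) depth (461.9, -242.2, 128.1, 23.8, 8.26)
[226, 125, 35, 123, 2927] z 119.1 cast (456.0, -168.9, 120.0, 24.8, 8.44) depth (456.9, -171.1, 120.7, 24.6, 8.52)
[304, 146, 26, 105, 2481] z 119.0 cast (457.0, -98.4, 104.8, 23.4, 8.42) depth (457.9, -98.2, 105.6, 24.0, 8.41)
[77, 157, 45, 79, 2322] z 118.7 cast (483.7, -306.2, 78.1, 29.9, 8.33) depth (486.0, -311.4, 79.6, 24.9, 7.34)
[201, 130, 33, 81, 620] z 59.7 cast (455.7, -214.8, 93.3, 28.1, 8.56) depth (455.3, -214.5, 92.8, 27.7, 8.08)
[135, 152, 26, 67, 385] z 60.5 cast (483.9, -292.2, 79.4, 17.6, 10.7) depth (483.2, -291.6, 78.5, 15.5, 6.92)
[269, 157, 32, 12, 380] z 59.6 cast (434.3, -139.2, 35.9, 12.6, -81.81) depth (434.9, -139.6, 36.8, 12.1, -81.83)
[271, 198, 31, 12, 359] z 59.5 cast (482.8, -132.1, 36.2, 13.7, -81.81) depth (483.1, -131.9, 36.0, 14.7, -83.1)
[436, 212, 46, 27, 485] z 59.2 cast (480.2, 80.1, 59.2, 13.4, 76.13) depth (481.6, 82.9, 55.4, 12.3, 76.55)
[486, 233, 46, 25, 470] z 59.1 cast (496.8, 149.0, 60.2, 13.3, 76.36) depth (498.5, 153.3, 56.7, 12.3, 76.48)
```

View pics/wr1.png

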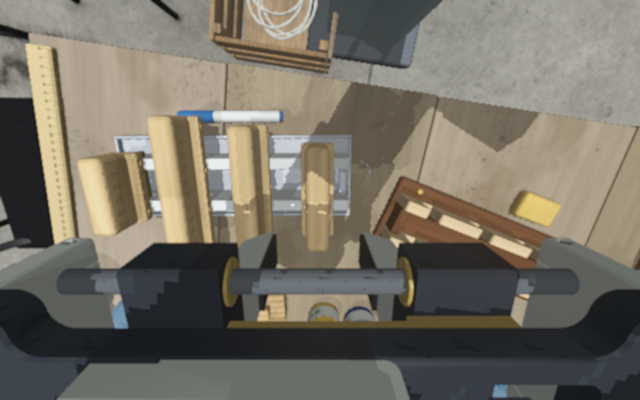

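The wrist view shows the first squeegee (px ~317,195) between the fingers, and it agrees with the top camera to within 1 mm. Descending, gripping and lifting.

arm_command(
  xyz=[
    [0, 0, -30],
    [0, 0, -35],
    [0, 0, -35],
    [0, 0, -26],
    [0, 0, -15],
    [0, 0, -5],
    [0, 0, 0],
  ],
  spin=[0, 0, 0, 0, 0, 0, 0],
)

```text
time: 2.45
tool_pos: [0.4571, -0.0965, 0.2587]
tool_rot: [3.141, -0.001, -2.994]
contact_force: [-0.8, -0.5, -0.7]
opening: 0.05
grip_force: 0.0
```

arm_command(
  xyz=[
    [0, 0, 0],
    [0, 0, 0],
    [0, 0, 0],
    [0, 0, 0],
    [0, 0, 0],
    [0, 0, 0],
    [0, 0, 0],
  ],
  spin=[0, 0, 0, 0, 0, 0, 0],
  jaw=-1,
)

```text
time: 3.15
tool_pos: [0.4575, -0.0978, 0.2593]
tool_rot: [-3.141, 0.001, -2.996]
contact_force: [-0.8, 0.6, 5.7]
opening: 0.0241
grip_force: 25.0
```

arm_command(
  xyz=[
    [0, 0, 5],
    [0, 0, 10],
    [0, 0, 20],
    [0, 0, 25],
    [0, 0, 25],
    [0, 0, 20],
    [0, 0, 10],
    [0, 0, 0],
    [0, 0, 0],
  ],
  spin=[0, 0, 0, 0, 0, 0, 0, 0, 0],
)

```text
time: 4.05
tool_pos: [0.457, -0.0976, 0.3731]
tool_rot: [3.141, -0.001, -2.996]
contact_force: [0.4, 0.7, -2.8]
opening: 0.0241
grip_force: 25.0
```

arm_command(
  xyz=[
    [4, 10, 0],
    [5, 20, 0],
    [6, 25, 0],
    [7, 25, 0],
    [6, 25, 0],
    [6, 20, 0],
    [5, 14.5, 0],
    [0, 0, 0],
    [0, 0, 0],
    [0, 0, 0],
  ],
  spin=[-2, -3, -4, -4, -4, -3, -1.9, 0, 0, 0],
)

```text
time: 5.05
tool_pos: [0.4961, 0.0413, 0.3731]
tool_rot: [-3.141, -0.001, 2.906]
contact_force: [0.4, -0.3, -2.0]
opening: 0.0239
grip_force: 25.0
```

```bash
python3 - <<'E'
from cell import *
from h import *
s=observe();print(s['tool_pos'],s['tool_rot'])
c=read_camera('top');P=cloud(c);Z=P[:,:,2];roi=np.zeros(Z.shape,bool);roi[150:255,170:330]=1
n,l,st,_=cv2.connectedComponentsWithStats((roi&(Z>.045)&(Z<.075)).astype(np.uint8))
for i in range(1,n):
    if st[i,4]<40: continue
    v,u=np.where(l==i);print(rect(P[v,u]))
cv2.imwrite('pics/t1.png',cv2.resize(c['img'][130:270,170:370],None,fx=3,fy=3)[:,:,::-1])
c=read_camera('wrist');cv2.imwrite('pics/w2.png',c['img'][:,:,::-1])
E
```

```text
[0.49608443 0.04125178 0.37309991] [-3.14115434e+00 -1.41193284e-03  2.90551573e+00]
(576.9, 268.7, 30.6, 12.6, 74.99)
(565.6, 220.9, 37.7, 12.8, 75.7)
(530.7, 279.9, 30.1, 16.7, 76.27)
(516.7, 232.9, 33.7, 12.1, 76.97)
(496.6, 148.1, 45.4, 12.7, 76.35)
(484.1, 95.7, 31.3, 12.4, 76.52)
```

View pics/w2.png

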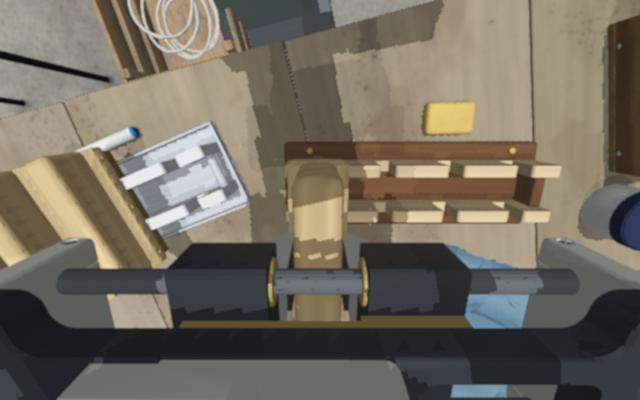

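The squeegee is held square over the right end of the wooden rack (px ~318,180), aligned with the rails. Lowering in two stages, checking the force between them.

arm_command(
  xyz=[
    [0.2, 0.7, -10],
    [0, 0, -20],
    [0, 0, -20],
    [0, 0, -15],
    [0, 0, -10],
    [0, 0, -10],
    [0, 0, -5],
    [0, 0, -5],
    [0, 0, -5],
    [0, 0, 0],
  ],
  spin=[0, 0, 0, 0, 0, 0, 0, 0, 0, 0],
)

```text
time: 6.15
tool_pos: [0.4964, 0.0425, 0.2734]
tool_rot: [3.142, -0.0, 2.905]
contact_force: [0.4, -0.4, -1.9]
opening: 0.0236
grip_force: 25.0
```

No contact force, and the blade is 18 mm into the notch. Now down to the seat.

arm_command(
  xyz=[
    [0, 0, -5],
    [0, 0, -5],
    [0, 0, -2],
    [0, 0, -1.5],
    [0, 0, 0],
    [0, 0, 0],
  ],
  spin=[0, 0, 0, 0, 0, 0],
)

```text
time: 6.75
tool_pos: [0.4966, 0.0425, 0.2603]
tool_rot: [3.141, 0.0, 2.905]
contact_force: [-0.0, 0.4, -1.6]
opening: 0.0239
grip_force: 25.0
```

arm_command(
  xyz=[
    [0, 0, 0],
    [0, 0, 0],
    [0, 0, 0],
    [0, 0, 0],
    [0, 0, 0],
    [0, 0, 0],
  ],
  spin=[0, 0, 0, 0, 0, 0],
  jaw=0.09,
)

```text
time: 7.35
tool_pos: [0.4965, 0.0425, 0.2603]
tool_rot: [3.142, 0.0, 2.905]
contact_force: [0.3, -0.3, 1.0]
opening: 0.0498
grip_force: 0.0
```

arm_command(
  xyz=[
    [0, 0, 10],
    [0, 0, 25],
    [0, 0, 35],
    [0, 0, 35],
    [0, 0, 25],
    [0, 0, 10],
    [0, 0, 0],
  ],
  spin=[0, 0, 0, 0, 0, 0, 0],
)

```text
time: 8.05
tool_pos: [0.4965, 0.0425, 0.4016]
tool_rot: [3.141, 0.003, 2.905]
contact_force: [0.6, -0.1, -1.3]
opening: 0.0501
grip_force: 0.0
```

```bash
python3 w.py | head -6
```

```text
[305, 144, 26, 107, 2562] z 119.1 cast (496.0, 43.0, 105.7, 23.4, -13.54) depth (497.2, 42.7, 106.7, 24.0, -13.57)
[52, 151, 91, 115, 3494] z 118.9 cast (456.1, -163.9, 118.4, 31.2, 8.43) depth (456.5, -169.9, 120.0, 24.8, 8.53)
[0, 169, 62, 84, 2350] z 118.5 cast (440.0, -237.4, 82.2, 33.5, 8.18) depth (440.1, -245.0, 84.2, 25.3, 8.25)
[624, 13, 16, 163, 2171] z 56.9 cast (485.5, 391.3, 171.6, 16.3, 4.37) depth (484.2, 396.3, 169.7, 6.2, 2.59)
[185, 141, 29, 21, 312] z 59.5 cast (426.0, -77.0, 32.1, 12.2, -81.65) depth (426.2, -79.2, 30.4, 12.0, -81.88)
[120, 151, 80, 92, 1203] z 59.9 cast (461.4, -128.9, 120.1, 56.7, 8.28) depth (461.7, -132.2, 118.7, 54.3, 8.83)
```

The first is seated: top at z 119, (497, 43), yaw −13.5°. Now the second, at (462.8, −169.5).

arm_command(
  xyz=[
    [-4, -20, 0],
    [-5, -30, 0],
    [-5, -36, 0],
    [-5, -36, 0],
    [-5, -36, 0],
    [-5, -30, 0],
    [-4.7, -24, 0],
    [0, 0, 0],
    [0, 0, 0],
  ],
  spin=[2, 3, 4, 4, 4, 3, 1.9, 0, 0],
)

```text
time: 9.0
tool_pos: [0.4625, -0.1696, 0.3987]
tool_rot: [3.139, -0.002, -2.997]
contact_force: [-0.4, 0.8, 0.3]
opening: 0.0498
grip_force: 0.0
```

```bash
python3 w.py | head -4
```

```text
[223, 121, 35, 127, 3130] z 119.1 cast (458.3, -241.2, 120.9, 24.9, 8.43) depth (458.6, -243.5, 120.7, 24.6, 8.46)
[303, 131, 26, 135, 3268] z 119.1 cast (462.5, -170.3, 132.5, 23.4, 8.41) depth (463.5, -170.2, 134.0, 24.0, 8.39)
[150, 163, 38, 79, 2180] z 118.9 cast (483.4, -308.1, 77.5, 27.4, 8.62) depth (485.8, -311.3, 79.2, 23.6, 8.51)
[500, 212, 53, 56, 1526] z 118.4 cast (471.5, 41.2, 57.2, 30.3, -13.27) depth (473.0, 47.4, 57.2, 24.6, -14.02)
```

arm_command(
  xyz=[
    [0.5, -0.6, -30],
    [0, 0, -35],
    [0, 0, -35],
    [0, 0, -20],
    [0, 0, -15],
    [0, 0, -4.5],
    [0, 0, 0],
  ],
  spin=[0, 0, 0, 0, 0, 0, 0],
)

```text
time: 9.75
tool_pos: [0.4634, -0.1692, 0.2602]
tool_rot: [3.14, -0.001, -2.994]
contact_force: [0.1, -0.3, -0.2]
opening: 0.0502
grip_force: 0.0
```

arm_command(
  xyz=[
    [0, 0, 0],
    [0, 0, 0],
    [0, 0, 0],
    [0, 0, 0],
    [0, 0, 0],
    [0, 0, 0],
    [0, 0, 0],
  ],
  spin=[0, 0, 0, 0, 0, 0, 0],
  jaw=-1,
)

```text
time: 10.45
tool_pos: [0.4634, -0.1702, 0.2613]
tool_rot: [-3.141, 0.001, -2.996]
contact_force: [-1.2, 0.0, 5.3]
opening: 0.0238
grip_force: 25.0
```

arm_command(
  xyz=[
    [0, 0, 5],
    [0, 0, 10],
    [0, 0, 20],
    [0, 0, 30],
    [0, 0, 30],
    [0, 0, 20],
    [0, 0, 10],
    [0, 0, 0],
    [0, 0, 0],
  ],
  spin=[0, 0, 0, 0, 0, 0, 0, 0, 0],
)

```text
time: 11.35
tool_pos: [0.463, -0.1699, 0.3849]
tool_rot: [3.141, -0.001, -2.996]
contact_force: [0.4, -0.8, -2.7]
opening: 0.0236
grip_force: 25.0
```

arm_command(
  xyz=[
    [4, 12, 0],
    [5, 25, 0],
    [6, 35, 0],
    [7, 40, 0],
    [7, 45, 0],
    [6, 45, 0],
    [6, 35, 0],
    [5, 25, 0],
    [4, 20, 0],
    [0, 0, 0],
    [0, 0, 0],
    [0, 0, 0],
  ],
  spin=[-1, -2, -3, -3, -3, -3, -3, -2, -1.9, 0, 0, 0],
)

```text
time: 12.55
tool_pos: [0.5132, 0.1111, 0.385]
tool_rot: [-3.141, -0.002, 2.905]
contact_force: [-0.2, 0.1, -2.4]
opening: 0.0239
grip_force: 25.0
```

```bash
python3 w.py w3 | grep -v "z 11"
```

```text
[632, 0, 8, 191, 932] z 109.9 cast (488.3, 384.4, 153.5, 5.9, 4.07) depth (489.6, 396.4, 158.8, 4.5, 2.85)
[571, 5, 23, 176, 2568] z 58.8 cast (485.3, 395.2, 172.8, 17.3, 3.16) depth (484.2, 395.9, 169.8, 4.2, 2.68)
[113, 144, 33, 21, 386] z 59.4 cast (426.2, -75.5, 34.1, 13.1, -81.92) depth (426.2, -79.3, 31.3, 12.3, -81.66)
[57, 160, 54, 29, 658] z 59.6 cast (434.8, -132.9, 61.0, 13.3, -81.51) depth (434.7, -136.3, 55.9, 12.2, -81.42)
[348, 163, 31, 12, 358] z 59.4 cast (500.4, 164.8, 32.4, 12.0, 76.47) depth (501.0, 165.0, 33.2, 11.7, 76.78)
[391, 163, 54, 12, 626] z 59.3 cast (514.2, 222.2, 56.8, 12.0, 76.47) depth (515.2, 224.0, 56.4, 12.0, 77.13)
[455, 163, 32, 12, 362] z 59.3 cast (527.7, 278.1, 33.1, 12.0, 76.47) depth (529.2, 281.0, 31.0, 12.1, 76.44)
[0, 183, 84, 69, 1379] z 59.9 cast (464.6, -201.2, 76.5, 66.2, 8.88) depth (464.8, -206.8, 77.6, 61.4, 8.4)
[138, 185, 32, 21, 314] z 59.4 cast (475.1, -68.2, 34.0, 12.0, -81.52) depth (475.6, -71.6, 30.1, 12.0, -81.57)
[547, 190, 64, 55, 2612] z 55.3 cast (612.1, 394.6, 71.3, 61.6, 63.46) depth (616.2, 400.8, 69.9, 63.0, 64.86)
[84, 200, 52, 28, 529] z 59.7 cast (483.5, -125.3, 61.4, 12.0, -81.61) depth (484.0, -128.9, 55.0, 12.0, -81.6)
[347, 206, 29, 12, 346] z 59.3 cast (548.2, 153.5, 32.2, 13.1, 76.49) depth (549.5, 153.5, 32.8, 11.9, 76.44)
[388, 206, 51, 12, 598] z 59.2 cast (561.9, 210.6, 56.9, 13.1, 76.48) depth (563.7, 212.2, 56.3, 12.2, 76.62)
[450, 206, 30, 12, 340] z 59.0 cast (575.4, 266.7, 32.9, 13.1, 76.49) depth (577.3, 269.5, 30.1, 12.3, 78.28)
```

View pics/w3.png

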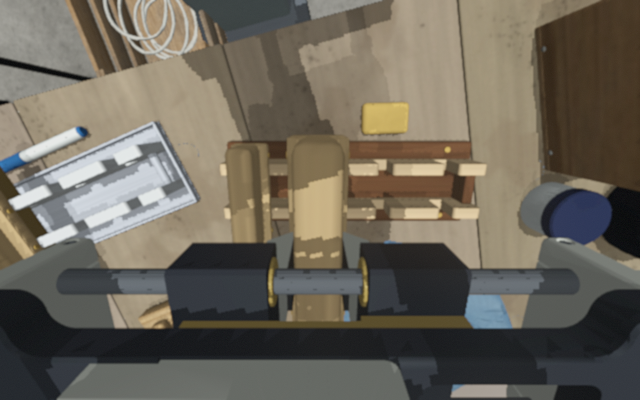

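The second is held over notch 2 (px ~318,180), parallel to the first (px ~247) already seated. Nudging +1.3 mm in y and lowering.

arm_command(
  xyz=[
    [0.5, 1.3, -10],
    [0, 0, -20],
    [0, 0, -25],
    [0, 0, -20],
    [0, 0, -10],
    [0, 0, -10],
    [0, 0, -5],
    [0, 0, -5],
    [0, 0, -5],
    [0, 0, 0],
  ],
  spin=[0, 0, 0, 0, 0, 0, 0, 0, 0, 0],
)

```text
time: 13.6
tool_pos: [0.5137, 0.1132, 0.2755]
tool_rot: [-3.142, -0.0, 2.905]
contact_force: [-0.6, -0.0, -2.4]
opening: 0.0242
grip_force: 25.0
```

arm_command(
  xyz=[
    [0, 0, -5],
    [0, 0, -5],
    [0, 0, -2],
    [0, 0, -1.5],
    [0, 0, 0],
    [0, 0, 0],
  ],
  spin=[0, 0, 0, 0, 0, 0],
)

```text
time: 14.2
tool_pos: [0.5139, 0.1132, 0.2623]
tool_rot: [3.141, 0.0, 2.905]
contact_force: [0.4, 0.5, -2.7]
opening: 0.0239
grip_force: 25.0
```

arm_command(
  xyz=[
    [0, 0, 0],
    [0, 0, 0],
    [0, 0, 0],
    [0, 0, 0],
    [0, 0, 0],
    [0, 0, 0],
  ],
  spin=[0, 0, 0, 0, 0, 0],
  jaw=0.09,
)

```text
time: 14.8
tool_pos: [0.5138, 0.1132, 0.2623]
tool_rot: [3.141, 0.0, 2.905]
contact_force: [0.2, -0.0, 0.9]
opening: 0.0501
grip_force: 0.0
```

arm_command(
  xyz=[
    [0, 0, 10],
    [0, 0, 25],
    [0, 0, 35],
    [0, 0, 35],
    [0, 0, 25],
    [0, 0, 10],
    [0, 0, 0],
  ],
  spin=[0, 0, 0, 0, 0, 0, 0],
)

```text
time: 15.5
tool_pos: [0.5138, 0.1132, 0.4037]
tool_rot: [3.141, 0.003, 2.905]
contact_force: [0.0, -0.5, -0.6]
opening: 0.0498
grip_force: 0.0
```

```bash
python3 w.py | grep "z 1"
```

```text
[609, 0, 31, 190, 5483] z 120.9 cast (491.3, 395.7, 170.7, 27.2, 4.37) depth (487.2, 396.7, 164.0, 8.1, 1.62)
[305, 128, 26, 134, 3199] z 119.1 cast (513.0, 113.8, 133.2, 23.4, -13.53) depth (514.1, 113.5, 134.8, 24.0, -13.53)
[228, 144, 32, 104, 2434] z 119.1 cast (495.7, 45.5, 103.2, 24.7, -13.53) depth (495.8, 43.1, 103.6, 24.5, -13.39)
```

arm_command(
  xyz=[
    [-3, -24, 0],
    [-3, -35, 0],
    [-3, -35, 0],
    [-3, -35, 0],
    [-3, -35, 0],
    [-3, -35, 0],
    [-3, -35, 0],
    [-3, -35, 0],
    [-3, -35, 0],
    [-3, -30, 0],
    [-6, -20, 0],
    [0, 0, 0],
    [0, 0, 0],
  ],
  spin=[1, 2, 2, 2, 2, 2, 2, 2, 2, 2, 2.9, 0, 0],
)

```text
time: 16.85
tool_pos: [0.4776, -0.2407, 0.4006]
tool_rot: [3.139, -0.002, -2.998]
contact_force: [-0.2, 1.1, -0.1]
opening: 0.0502
grip_force: 0.0
```

```bash
python3 w.py | grep "z 1"
```

```text
[303, 115, 27, 153, 3728] z 119.1 cast (472.5, -241.6, 149.5, 23.4, 8.41) depth (473.8, -241.5, 152.4, 24.0, 8.42)
[228, 158, 31, 79, 1999] z 119.0 cast (484.1, -310.3, 77.3, 24.7, 8.34) depth (485.4, -312.3, 78.1, 24.3, 8.5)
[576, 207, 50, 47, 1268] z 118.1 cast (464.9, 40.7, 42.9, 33.3, -13.77) depth (466.7, 49.0, 43.9, 25.3, -13.1)
```

arm_command(
  xyz=[
    [0.4, -0.9, -30],
    [0, 0, -35],
    [0, 0, -35],
    [0, 0, -21],
    [0, 0, -15],
    [0, 0, -5],
    [0, 0, 0],
  ],
  spin=[0, 0, 0, 0, 0, 0, 0],
)

```text
time: 17.6
tool_pos: [0.4783, -0.2408, 0.2607]
tool_rot: [3.14, -0.001, -2.995]
contact_force: [0.5, 0.1, -0.3]
opening: 0.0498
grip_force: 0.0
```

arm_command(
  xyz=[
    [0, 0, 0],
    [0, 0, 0],
    [0, 0, 0],
    [0, 0, 0],
    [0, 0, 0],
    [0, 0, 0],
    [0, 0, 0],
  ],
  spin=[0, 0, 0, 0, 0, 0, 0],
  jaw=-1,
)

```text
time: 18.3
tool_pos: [0.4783, -0.2417, 0.2618]
tool_rot: [-3.141, 0.001, -2.996]
contact_force: [-0.9, 1.4, 5.1]
opening: 0.0241
grip_force: 25.0
```

arm_command(
  xyz=[
    [0, 0, 5],
    [0, 0, 10],
    [0, 0, 20],
    [0, 0, 30],
    [0, 0, 30],
    [0, 0, 20],
    [0, 0, 10],
    [0, 0, 0],
    [0, 0, 0],
  ],
  spin=[0, 0, 0, 0, 0, 0, 0, 0, 0],
)

```text
time: 19.2
tool_pos: [0.478, -0.2415, 0.3853]
tool_rot: [3.14, -0.001, -2.996]
contact_force: [-0.3, 1.2, -2.0]
opening: 0.0239
grip_force: 25.0
```

arm_command(
  xyz=[
    [2, 10, 0],
    [3, 22, 0],
    [4, 30, 0],
    [4, 35, 0],
    [4, 35, 0],
    [4, 35, 0],
    [4, 35, 0],
    [4, 35, 0],
    [4, 35, 0],
    [4, 35, 0],
    [4, 35, 0],
    [4, 30, 0],
    [4, 25, 0],
    [2, 17, 0],
    [2, 10.7, 0],
    [0, 0, 0],
    [0, 0, 0],
    [0, 0, 0],
  ],
  spin=[-1, -1, -1, -2, -2, -2, -2, -2, -2, -2, -2, -1, -1, -0.9, 0, 0, 0, 0],
)

```text
time: 21.0
tool_pos: [0.5312, 0.1821, 0.386]
tool_rot: [-3.141, -0.0, 2.905]
contact_force: [-0.4, -0.0, -1.6]
opening: 0.0238
grip_force: 25.0
```

```bash
python3 w.py | grep -E "z 59|76\."
```

```text
[45, 143, 36, 21, 422] z 59.4 cast (426.5, -74.1, 35.8, 14.0, -81.43) depth (426.3, -79.1, 31.6, 12.3, -81.39)
[198, 156, 32, 80, 691] z 59.8 cast (511.9, 68.7, 91.7, 28.5, -13.55) depth (510.6, 69.6, 90.3, 27.6, -13.65)
[0, 159, 46, 29, 639] z 59.4 cast (434.8, -130.0, 61.8, 14.1, -81.82) depth (434.9, -137.3, 57.5, 12.4, -81.75)
[390, 161, 29, 13, 341] z 59.3 cast (527.9, 279.7, 31.0, 13.1, 76.43) depth (529.0, 281.0, 29.3, 12.2, 75.94)
[348, 162, 29, 12, 346] z 59.5 cast (517.8, 235.3, 30.9, 12.0, 76.44) depth (518.3, 235.6, 31.7, 12.3, 76.07)
[73, 184, 33, 21, 340] z 59.4 cast (475.2, -67.0, 35.9, 12.4, -81.78) depth (475.6, -71.3, 30.1, 12.0, -81.66)
[571, 184, 52, 62, 861] z 59.4 cast (627.9, 477.3, 76.9, 32.3, -30.59) depth (628.6, 477.9, 75.8, 16.9, -29.47)
[21, 199, 52, 28, 565] z 59.7 cast (483.5, -124.1, 63.6, 12.4, -81.54) depth (484.1, -129.3, 57.3, 12.0, -81.58)
[347, 204, 28, 13, 330] z 59.3 cast (565.1, 224.3, 30.7, 14.3, 76.45) depth (566.7, 224.2, 31.4, 12.3, 75.8)
[387, 204, 28, 13, 333] z 59.1 cast (575.7, 268.3, 31.0, 14.3, 76.45) depth (577.6, 269.3, 29.7, 12.2, 76.4)
```

arm_command(
  xyz=[
    [0, 1.2, -10],
    [0, 0, -20],
    [0, 0, -25],
    [0, 0, -20],
    [0, 0, -10],
    [0, 0, -10],
    [0, 0, -5],
    [0, 0, -5],
    [0, 0, -5],
    [0, 0, 0],
  ],
  spin=[0, 0, 0, 0, 0, 0, 0, 0, 0, 0],
)

```text
time: 22.05
tool_pos: [0.5311, 0.1842, 0.2759]
tool_rot: [-3.142, -0.0, 2.905]
contact_force: [-0.6, -0.1, -2.5]
opening: 0.0243
grip_force: 25.0
```

arm_command(
  xyz=[
    [0, 0, -5],
    [0, 0, -5],
    [0, 0, -3],
    [0, 0, -1.5],
    [0, 0, 0],
    [0, 0, 0],
  ],
  spin=[0, 0, 0, 0, 0, 0],
)

```text
time: 22.65
tool_pos: [0.5312, 0.1842, 0.2619]
tool_rot: [3.141, 0.0, 2.905]
contact_force: [-1.1, -0.7, -0.6]
opening: 0.0241
grip_force: 25.0
```

arm_command(
  xyz=[
    [0, 0, 0],
    [0, 0, 0],
    [0, 0, 0],
    [0, 0, 0],
    [0, 0, 0],
    [0, 0, 0],
  ],
  spin=[0, 0, 0, 0, 0, 0],
  jaw=0.09,
)

```text
time: 23.25
tool_pos: [0.5312, 0.1842, 0.2617]
tool_rot: [3.141, 0.0, 2.905]
contact_force: [0.0, 0.6, 0.2]
opening: 0.0498
grip_force: 0.0
```

arm_command(
  xyz=[
    [0, 0, 10],
    [0, 0, 25],
    [0, 0, 35],
    [0, 0, 35],
    [0, 0, 25],
    [0, 0, 10],
    [0, 0, 0],
  ],
  spin=[0, 0, 0, 0, 0, 0, 0],
)

```text
time: 23.95
tool_pos: [0.5312, 0.1842, 0.4033]
tool_rot: [3.14, 0.003, 2.905]
contact_force: [0.8, 0.9, -0.5]
opening: 0.0501
grip_force: 0.0
```

```bash
python3 w.py | grep "z 1"
```

```text
[523, 0, 117, 190, 16220] z 134.0 cast (489.7, 433.4, 169.4, 93.1, 3.43) depth (485.7, 430.3, 164.2, 72.2, 3.19)
[304, 113, 27, 155, 3751] z 119.1 cast (527.4, 185.5, 152.8, 23.4, -13.53) depth (528.8, 185.1, 156.0, 24.0, -13.54)
[226, 128, 34, 120, 2875] z 119.1 cast (506.1, 118.1, 117.2, 24.9, -13.5) depth (505.9, 115.8, 117.6, 24.2, -13.68)
[149, 143, 42, 100, 2737] z 119.0 cast (493.3, 48.5, 98.4, 27.3, -13.6) depth (494.8, 44.6, 101.2, 23.6, -13.53)
[608, 200, 32, 70, 1474] z 120.2 cast (643.9, 475.4, 78.1, 30.1, 4.37) depth (638.5, 480.7, 65.9, 15.3, -19.73)
```

arm_command(
  xyz=[
    [-3, -20, 0],
    [-3, -35, 0],
    [-3, -35, 0],
    [-3, -35, 0],
    [-3, -35, 0],
    [-3, -35, 0],
    [-3, -35, 0],
    [-3, -35, 0],
    [-3, -35, 0],
    [-3, -35, 0],
    [-3, -35, 0],
    [-3, -35, 0],
    [-3, -35, 0],
    [-3, -35, 0],
    [-3, -21.5, 0],
    [-1.2, 0, 0],
    [0, 0, 0],
    [0, 0, 0],
  ],
  spin=[1, 1, 1, 2, 2, 2, 2, 2, 2, 2, 2, 1, 1, 0.9, 0, 0, 0, 0],
)

```text
time: 25.8
tool_pos: [0.4851, -0.3113, 0.4009]
tool_rot: [3.14, -0.001, -2.995]
contact_force: [-0.4, -0.2, -0.6]
opening: 0.0499
grip_force: 0.0
```

```bash
python3 w.py | grep "z 1"
```

```text
[303, 160, 25, 79, 1891] z 119.0 cast (484.2, -312.9, 77.8, 23.0, 8.94) depth (485.4, -312.8, 78.1, 23.6, 8.98)
```

arm_command(
  xyz=[
    [0, -1.5, -30],
    [0, 0, -35],
    [0, 0, -35],
    [0, 0, -21],
    [0, 0, -15],
    [0, 0, -5],
    [0, 0, 0],
  ],
  spin=[0, 0, 0, 0, 0, 0, 0],
)

```text
time: 26.55
tool_pos: [0.4852, -0.313, 0.2604]
tool_rot: [3.141, -0.001, -2.995]
contact_force: [-0.2, -0.6, 0.7]
opening: 0.05
grip_force: 0.0
```

arm_command(
  xyz=[
    [0, 0, 0],
    [0, 0, 0],
    [0, 0, 0],
    [0, 0, 0],
    [0, 0, 0],
    [0, 0, 0],
    [0, 0, 0],
  ],
  spin=[0, 0, 0, 0, 0, 0, 0],
  jaw=-1,
)

```text
time: 27.25
tool_pos: [0.4851, -0.3138, 0.2613]
tool_rot: [-3.141, 0.001, -2.996]
contact_force: [-0.9, 0.9, 6.2]
opening: 0.0239
grip_force: 25.0
```

arm_command(
  xyz=[
    [0, 0, 5],
    [0, 0, 10],
    [0, 0, 20],
    [0, 0, 30],
    [0, 0, 30],
    [0, 0, 20],
    [0, 0, 10],
    [0, 0, 0],
    [0, 0, 0],
  ],
  spin=[0, 0, 0, 0, 0, 0, 0, 0, 0],
)

```text
time: 28.15
tool_pos: [0.4848, -0.3137, 0.3848]
tool_rot: [3.14, -0.001, -2.996]
contact_force: [0.0, -0.4, 0.0]
opening: 0.0238
grip_force: 25.0
```

arm_command(
  xyz=[
    [2, 10, 0],
    [3, 21.5, 0],
    [4, 30, 0],
    [4, 35, 0],
    [4, 35, 0],
    [4, 35, 0],
    [4, 35, 0],
    [4, 35, 0],
    [4, 35, 0],
    [4, 35, 0],
    [4, 35, 0],
    [4, 35, 0],
    [4, 35, 0],
    [3, 35, 0],
    [3, 35, 0],
    [3, 35, 0],
    [3, 25, 0],
    [2, 15, 0],
    [0, 10, 0],
    [0, 0, 0],
  ],
  spin=[-1, -1, -1, -2, -2, -2, -2, -2, -2, -2, -2, -1, -1, -0.9, 0, 0, 0, 0, 0, 0],
)

```text
time: 30.15
tool_pos: [0.5479, 0.2532, 0.3849]
tool_rot: [-3.141, -0.001, 2.906]
contact_force: [0.6, -0.1, -1.1]
opening: 0.0238
grip_force: 25.0
```

arm_command(
  xyz=[
    [0, 0, 0],
    [0, 0, 0],
  ],
  spin=[0, 0],
)

```text
time: 30.35
tool_pos: [0.5481, 0.2516, 0.3858]
tool_rot: [-3.141, -0.0, 2.904]
contact_force: [-0.2, 0.5, -1.7]
opening: 0.024
grip_force: 25.0
```

```bash
python3 w.py w4 | grep -E "76\.|77\.|75\."
```

```text
[268, 151, 44, 34, 549] z 59.4 cast (516.4, 228.8, 45.8, 36.1, 77.08) depth (514.1, 229.4, 45.8, 35.3, 80.43)
[326, 161, 28, 13, 356] z 59.3 cast (528.5, 281.2, 29.6, 13.1, 76.41) depth (529.3, 281.3, 29.8, 12.2, 76.32)
[9, 184, 35, 20, 375] z 59.4 cast (475.4, -65.4, 38.4, 13.3, -81.68) depth (475.7, -71.4, 32.1, 12.3, -81.6)
[132, 309, 40, 19, 598] z 64.8 cast (661.7, 3.9, 51.9, 27.3, 76.45) depth (664.5, 5.4, 44.2, 23.8, 63.8)
```

View pics/w4.png

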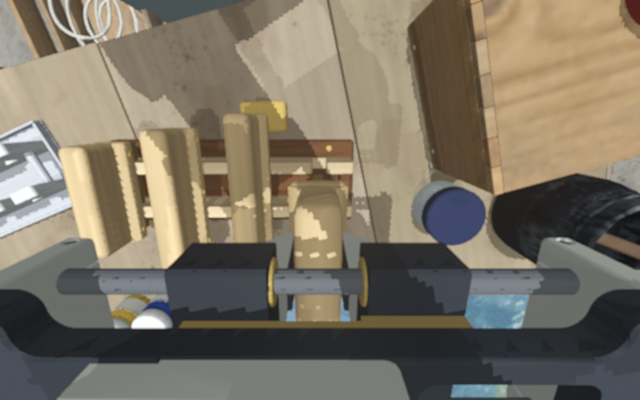

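The fourth is held over notch 4 (px ~318,180). The other three hang seated to its right. Lowering.

arm_command(
  xyz=[
    [0, 1, -10],
    [0, 0, -20],
    [0, 0, -25],
    [0, 0, -20],
    [0, 0, -10],
    [0, 0, -10],
    [0, 0, -5],
    [0, 0, -5],
    [0, 0, -5],
    [0, 0, 0],
  ],
  spin=[0, 0, 0, 0, 0, 0, 0, 0, 0, 0],
)

```text
time: 31.4
tool_pos: [0.5479, 0.2537, 0.2754]
tool_rot: [-3.141, -0.0, 2.905]
contact_force: [-0.1, 0.3, -1.4]
opening: 0.0238
grip_force: 25.0
```

arm_command(
  xyz=[
    [0, 0, -5],
    [0, 0, -5],
    [0, 0, -2.5],
    [0, 0, -1.5],
    [0, 0, 0],
    [0, 0, 0],
  ],
  spin=[0, 0, 0, 0, 0, 0],
)

```text
time: 32.0
tool_pos: [0.5481, 0.2537, 0.2618]
tool_rot: [3.141, 0.0, 2.905]
contact_force: [1.0, 0.4, -0.8]
opening: 0.0238
grip_force: 25.0
```

arm_command(
  xyz=[
    [0, 0, 0],
    [0, 0, 0],
    [0, 0, 0],
    [0, 0, 0],
    [0, 0, 0],
    [0, 0, 0],
  ],
  spin=[0, 0, 0, 0, 0, 0],
  jaw=0.09,
)

```text
time: 32.6
tool_pos: [0.548, 0.2537, 0.2617]
tool_rot: [3.142, 0.0, 2.905]
contact_force: [0.4, 0.8, 1.0]
opening: 0.0497
grip_force: 0.0
```

arm_command(
  xyz=[
    [0, 0, 10],
    [0, 0, 25],
    [0, 0, 35],
    [0, 0, 35],
    [0, 0, 25],
    [0, 0, 10],
    [0, 0, 0],
    [0, 0, 0],
  ],
  spin=[0, 0, 0, 0, 0, 0, 0, 0],
)

```text
time: 33.4
tool_pos: [0.5478, 0.2536, 0.4005]
tool_rot: [-3.141, -0.002, 2.905]
contact_force: [-0.9, -0.4, -0.0]
opening: 0.0502
grip_force: 0.0
```

```bash
python3 w.py w5| grep "z 11"
```

```text
[226, 115, 35, 133, 3246] z 119.1 cast (515.7, 190.8, 127.0, 24.9, -13.55) depth (515.7, 188.5, 128.4, 24.6, -13.82)
[148, 130, 44, 113, 3161] z 119.0 cast (502.7, 121.1, 108.8, 27.5, -13.42) depth (504.3, 117.0, 113.5, 23.7, -13.58)
[71, 145, 52, 107, 3192] z 118.8 cast (497.4, 49.6, 105.5, 30.3, -13.51) depth (497.6, 43.7, 106.9, 24.7, -13.61)
[306, 161, 25, 79, 1892] z 119.0 cast (547.3, 254.3, 77.8, 23.4, -13.52) depth (548.3, 254.0, 77.8, 24.0, -13.51)
```

All four tops are at z 119, level, at yaw −13.5° and on their notches. Handing in.

```bash
python3 -c "
from cell import *
print(hand_in())"
```

```text
the job is handed in; nothing more can be done
None
```

All four squeegees now hang in the printing rack in reverse order, and the job was handed in at about 33 s; my last camera check showed each one seated and upright in its notch, but the hand-in gave no verdict.

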